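# Set a fold mirror on the optics bench

## Task

Take the square mirror mount on its steel post out of the blue rack without touching its glass with the gripper, and stand the post upright and fully home in the empty post holder on the breadboard. Turn the mirror there to the angle at which the red camera's lens sees the orange ball reflected in the middle of the glass, and finish with the gripper still holding the mount still at that angle, because the holder's screw is loose until a colleague locks it. Do not bump the camera or the stands on the board, and leave the other things where they are.

Things in the scene. Friction and masses are not known exactly. Their poses are not given: they have to be found in the camera images.
- mirror: mirror on its post, loose, about 215 g. Origin: centre of the post's underside; z up, x out of the reflecting face. Steel post 12 mm thick, 75 mm long, foot bevelled. On it a black square mount, y -25 to 25, z 75 to 125, x -14 to 9 mm; two adjuster screws stick out of its back to x = -29 mm. Its side edges at y = 25 and -25 mm are flat, upright and free to grip from above.
- glass: the round mirror glass in the mount, 38 mm diameter, standing 1.5 mm proud of the frame's front; origin at the middle of its rear; must not be touched by the gripper
- mirror_face (a point): middle of the reflecting face, 10.5 mm in front of the post's axis and 100 mm above the foot of the post; x is the outward normal, z up, y along the face
- holder_mouth (a point): centre of the mouth of the empty black post holder on the breadboard (fixed, 26 mm diameter, brass locking screw at its side, loose), 71 mm above the table; bore 13.5 mm, its top 2 mm countersunk to about 18 mm
- holder_floor (a point): centre of the floor of the holder's bore, 44 mm below the mouth, 27 mm above the table; a post that is home stands on it
- lens (a point): centre of the front of the lens of the small red camera (lens barrel black, 33 mm diameter), which is fixed to the breadboard and looks at the post holder's axis from 180 mm; 127 mm above the table, the height of the mirror's middle when its post is home
- camera: the red camera on its post, fixed to the breadboard; origin on the board under the lens front; the camera extends 102 mm from there along its x, away from the holder; top 130 mm above the board
- ball (a point): centre of the orange target ball (22 mm diameter) on a stand screwed to the breadboard, 180 mm from the post holder's axis and 127 mm above the table, in one of three places at 40, 65 or 90 degrees from the camera as seen from the holder, clockwise from above
- target: the stand of the orange ball; origin under its foot, 32 mm diameter, 125 mm high
- iris: black iris diaphragm on a stand like the target's, screwed to the board in another of the three places; ring 50 mm diameter, 139 mm high; bystander
- filter: green filter in a silver ring on a stand, screwed to the board in the last of the three places; 50 mm ring, 139 mm high; bystander
- board: dark grey breadboard 300 mm (x) by 450 mm (y), 12.7 mm thick, fixed to the table; origin: centre of its underside; the post holder stands at x = -80, y = -20 mm
- rack: fixed blue rack 200 (x) by 60 (y) by 40 mm (z), origin: centre of its underside; three holes 13.5 mm wide and 30 mm deep at x = -70, 0 and +70 mm; the mirror and two lenses stand loosely in them in any order, the mirror facing along the rack's x within about 0.3 rad
- lens_a: clear lens in a black round 50 mm ring on a 12 mm post, loose in the rack, bystander; origin under the post, 125 mm tall
- lens_b: amber lens in a silver round 50 mm ring on a 12 mm post, loose in the rack, bystander; origin under the post, 125 mm tall
- dish: glass dish with two lenses, 92 mm diameter, 15 mm high, bystander; origin: centre of its underside
- loupe: black eye loupe, 38 mm diameter, 36 mm high, bystander; origin: centre of its underside
- driver: yellow screwdriver 150 mm long, lying along its x, 26 mm thick, bystander; origin: under its middle
- solvent: white bottle, 52 mm diameter, 130 mm high, bystander; origin: centre of its underside

How it is judged (in metres and radians):
On the way, in this order (a step that is already met when the one before it is completed fails the run):
1. the mirror's post is lifted clear of the rack in the gripper (height (world z) of mirror above 0.045 m and contact force between the fingers and mirror above 5 N), for 0.1 s.
2. the post stands upright and fully home in the post holder (horizontal distance between mirror and holder_floor below 0.003 m and z of mirror in the frame of holder_floor below 0.004 m and angle between mirror's own z axis and vertical below 0.06 rad), for 0.2 s.
At the end, for the whole second after the job is handed in: Post home in the holder (foot within 3 mm of the axis, 4 mm of the floor, upright within 0.06 rad); the glass faces lens and ball, its normal halving the angle between them within about 0.06 rad, so the lens sees the ball in it; the gripper still holds the mount (over 5 N), at rest (all of step 2 and contact force between the fingers and mirror above 5 N and x of each of lens, ball in the frame of mirror_face above 0.05 m and ((distance between lens and ball between 0.1031 and 0.1431 m and y of lens in the frame of mirror_face between 0.0513 and 0.0716 m and y of ball in the frame of mirror_face between -0.0716 and -0.0513 m) or (distance between lens and ball between 0.1734 and 0.2134 m and y of lens in the frame of mirror_face between 0.0874 and 0.1056 m and y of ball in the frame of mirror_face between -0.1056 and -0.0874 m) or (distance between lens and ball between 0.2346 and 0.2746 m and y of lens in the frame of mirror_face between 0.1194 and 0.1347 m and y of ball in the frame of mirror_face between -0.1347 and -0.1194 m)) and linear speed of mirror below 0.01 m/s and angular speed of mirror below 0.1 rad/s); the arm keeps its last pose, push and grip.
It fails at once if the gripper touches the mirror glass (contact force between any of the fingers, the arm and glass above 0.5 N).
It fails at once if the camera or a stand on the board is bumped (contact force between anything else and camera above 1 N or contact force between anything else and target above 1 N or contact force between anything else and iris above 1 N or contact force between anything else and filter above 1 N).
It fails at once if a bystander is moved (distance of any of lens_a, lens_b, dish, loupe, driver, solvent from where it was at the start of the episode above 0.015 m).
It also fails if it takes over 51 s, if anything falls off the work surface, if the arm or the gripper's body presses on something with over 40 N, if the wrist force passes 120 N, or if a joint passes its speed limit or range.

## Robot

A 6-joint arm with a two-finger parallel gripper is mounted at the origin on the work surface. World frame = base frame: x ahead of the robot, y to its left, z up, the work surface at z = 0. Lengths are in mm, angles in rad, forces in N, time in s.
With the tool pointing down it reaches from about 300 to 775 mm from the base axis. Payload 14.6 kg.
Tool frame: the origin (TCP) lies midway between the tips of the shut fingers; the grasp point (between the pads) lies behind it (manip.grip_depth is the z of the grasp point in the tool frame, in mm); z points along the fingers, y is the line along which they close (so a half turn about z gives the same grasp; the last joint's range is limited). The gripper opens to 94 mm and grips with 3 to 60 N. Pads are 16 mm wide; open, the fingers measure 119 mm over their backs; the gripper's body (75 mm by 177 mm) begins 78 mm behind the grasp point.
Start: joints at [1.187, 0.3, 1.521, -0, 1.321, -0.067], TCP at [171.337, 522.621, 205.446] pointing down, gripper open.
Joint ranges: [-3.03, 3.03], [-0.79, 2.21], [0.23, 2.52], [-1.04, 4.18], [0, 3.07], [-2.55, 2.55]. Speed limits (rad/s): [2.22, 2.22, 2.57, 3.14, 3.14, 3.14].

## Interface

Orientations are given as [roll, pitch, yaw] about the fixed x, y, z axes, in that order (R = Rz(yaw) Ry(pitch) Rx(roll)).
In Python, from cell import manip gives the robot as it stands.
- The arm moves only by the tool nudge_tcp, called after ">>>" in YAML: its name, and indented under it one key for each argument. Schema: {"type":"object","properties":{"segments":{"type":"array","items":{"type":"number"},"minItems":6,"maxItems":30},"jaw":{"type":"number"},"grip_force":{"type":"number"},"only":{"type":"string"},"quiet":{"type":"boolean"},"lines":{"type":"string"}},"required":["segments"],"additionalProperties":false}. segments is one flat list of numbers that holds 1 to 5 rows one after another, with no inner brackets; each row has 6 numbers: dx, dy, dz in mm, then a rotation vector rx, ry, rz in rad; each row is the pose to reach, as a shift and turn from the pose commanded when the call began, along the tool's axes at that moment; what a row does not reach only later rows make up. A row lasts 1/10 s, in which the tool goes at most 50 mm and 0.15 rad, less where a joint would pass 70% of its speed; a pose out of reach is approached as far as the arm can. jaw is the finger opening in mm, set as the call begins (left out keeps the last). The fingers move at their own pace and stop on an object; grip_force is the grip in N (left out, the last holds). Time passes only in rows, so rows that do not move let the fingers close. The tool returns the time, the measured TCP pose, the force, the opening and the grip force at its end. only (a regular expression) keeps the lines of the reply that match it, lines (a string "A,B") keeps lines A to B, and quiet returns only ok. Input that does not fit is refused with a message, and nothing moves.
- manip.read_state(): the state, without advancing time (a new reading comes with each control period).
- manip.camera(name): name is "side" or "top" or "wrist"; returns (picture, depth): 480x640x3 uint8, red, green, blue; 480x640 float32, mm along the optical axis (not along the pixel's ray), 0 where there is no reading.
- manip.camera_info(name): a dict with "K" (3x3 intrinsics, pixels), "dist" ([k1, k2, p1, p2, k3] as OpenCV has them; the pictures are not rectified), "rvec" (rotation vector, rad) and "tvec" (3), from world to camera coordinates, as OpenCV has them; the wrist camera has in their place "mount" (4x4, takes a point from camera to tool coordinates, whose origin is the TCP and whose axes are the flange's). Camera axes: x right, y down, z forward; pixel columns grow to the right and rows downward; lengths in mm; the calibration is good to about 2 mm. A picture is of the moment at which its call begins: read the wrist's pose just before it. camera_info takes no time and is no camera call.
- manip.sign_off(): hands the job in; it is judged then, once.
The state is a dict: "clock": time; "joints": joint angles; "qd": joint speeds; "effort": joint torques, N m; "eef_pos": TCP position; "eef_rot": TCP orientation; "wrist_force": force on the tool from outside, world axes, zero at the start; "moment": the same for the moment, N m; "finger_gap": finger opening in mm; "finger_force": force on a finger pad.
Only numpy, scipy, OpenCV 4.12 (cv2) and the standard library are available. Lean on these libraries where they do the work, as an engineer would, in place of code of your own. Each camera call takes 0.05 s, during which the arm holds its last target. There are 200 camera calls.

## Working session

There is one attempt and no reset: what is moved stays moved. The work goes in short steps, Python scripts to look and compute and a tool call to move; the robot and the scene stay as the last step left them, time stands still between calls to the robot, and variables do not carry over. Pictures are saved under pics/ and viewed, at most 10 in all, crops included, and the job is handed in when it is done.

```bash
ls; mkdir -p pics
```

Create h.py:
```python
import numpy as np,cv2
from cell import manip
from scipy.spatial.transform import Rotation as R
def snap(n,f):
    s=manip.read_state(); im,d=manip.camera(n); cv2.imwrite('pics/%s.png'%f,im[:,:,::-1]); np.savez('pics/%s.npz'%f,im=im,d=d,p=s['eef_pos'],r=s['eef_rot']); return im,d
def load(f): return np.load('pics/%s.npz'%f)
def ext(n,f):
    """cam->world R,t"""
    i=manip.camera_info(n)
    if n=='wrist':
        z=load(f);M=np.array(i['mount']);Rt=R.from_euler('xyz',z['r']).as_matrix()
        return Rt@M[:3,:3],Rt@M[:3,3]+z['p']
    r=cv2.Rodrigues(np.array(i['rvec'],float))[0]
    return r.T,-r.T@np.array(i['tvec'],float).ravel()
def ray(n,f,uv):
    i=manip.camera_info(n);A,t=ext(n,f)
    u=cv2.undistortPoints(np.array(uv,float).reshape(-1,1,2),np.array(i['K']),np.array(i['dist'])).reshape(-1,2)
    return t,np.c_[u,np.ones(len(u))]@A.T
def atz(n,f,uv,z):
    t,d=ray(n,f,uv);z=np.broadcast_to(z,len(d)); return t+d*((z-t[2])/d[:,2])[:,None]
def dep(n,f,uv):
    t,d=ray(n,f,uv);D=load(f)['d'];return t+d*np.array([D[int(round(v)),int(round(u))] for u,v in uv])[:,None]
def tri(*obs):
    """obs: (cam,file,[u,v])"""
    A=np.zeros((3,3));b=np.zeros(3)
    for n,f,p in obs:
        t,d=ray(n,f,[p]);d=d[0]/np.linalg.norm(d[0]);P=np.eye(3)-np.outer(d,d);A+=P;b+=P@t
    x=np.linalg.solve(A,b);return x
def proj(n,f,X):
    i=manip.camera_info(n);A,t=ext(n,f)
    return cv2.projectPoints((np.array(X,float).reshape(-1,3)-t)@A,np.zeros(3),np.zeros(3),np.array(i['K']),np.array(i['dist']))[0].reshape(-1,2)
```

Run:
```python
from h import *
for n in('top','side'): snap(n,n+'0')
snap('wrist','w0')
print(manip.read_state(),manip.grip_depth)
for n in('top','side','wrist'): print(ext(n,'w0'),manip.camera_info(n)['K'])
```

```text
cell.py
pics
{'clock': 0.15, 'joints': array([ 1.18741210e+00,  3.00326793e-01,  1.52140208e+00, -7.17521338e-06,
        1.32071345e+00, -6.66099320e-02]), 'qd': array([-0.00077767,  0.00032781, -0.00224425, -0.00022645,  0.00139918,
       -0.0003564 ]), 'effort': array([ 2.00634211e-03, -5.31960154e+01, -3.52816916e+01,  7.08448933e-02,
        2.37599242e-02, -5.49588185e-05]), 'eef_pos': array([171.26543386, 522.45567864, 205.04121989]), 'eef_rot': array([-3.14074441e+00, -4.96191231e-05,  2.82482011e+00]), 'wrist_force': array([0.02523845, 1.04157969, 0.06198705]), 'moment': array([-0.02509648,  0.05166721, -0.00276516]), 'finger_force': 0.0, 'finger_gap': 93.885615650366} -18.8
(array([[-0.01708449, -0.98133402,  0.19155066],
       [-0.99978546,  0.01901078,  0.00822289],
       [-0.01171093, -0.19136908, -0.98144828]]), array([ 254.82043298,   47.95381352, 1604.89806515])) [[555.30643855   0.         313.25165584]
 [  0.         555.30643855 240.89887755]
 [  0.           0.           1.        ]]
(array([[ 0.75146155, -0.46551266,  0.46755053],
       [-0.65974299, -0.53735786,  0.52534342],
       [ 0.00668794, -0.70323857, -0.71092249]]), array([   3.82660371, -559.15067051,  908.16656687])) [[483.5269467    0.         305.30066851]
 [  0.         483.5269467  241.79222171]
 [  0.           0.           1.        ]]
(array([[ 0.311619  ,  0.92123325,  0.23285811],
       [ 0.95020615, -0.30176437, -0.07775946],
       [-0.00136632,  0.24549454, -0.96939701]]), array([103.96081674, 545.34776001, 383.97295297])) [[414.54887005   0.         319.87098599]
 [  0.         414.54887005 241.72455393]
 [  0.           0.           1.        ]]
```

View pics/top0.png

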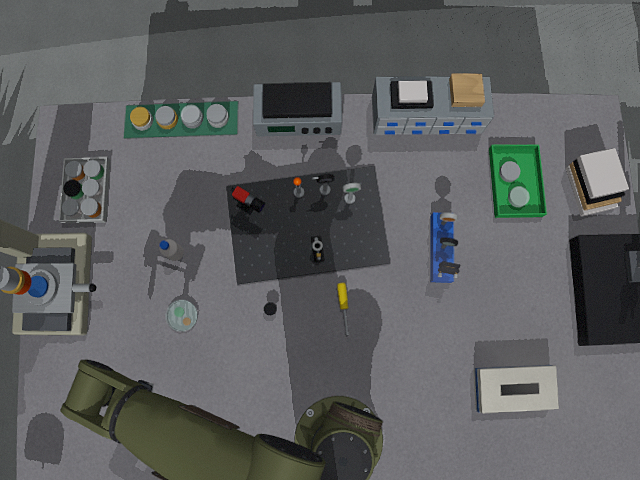

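View pics/side0.png

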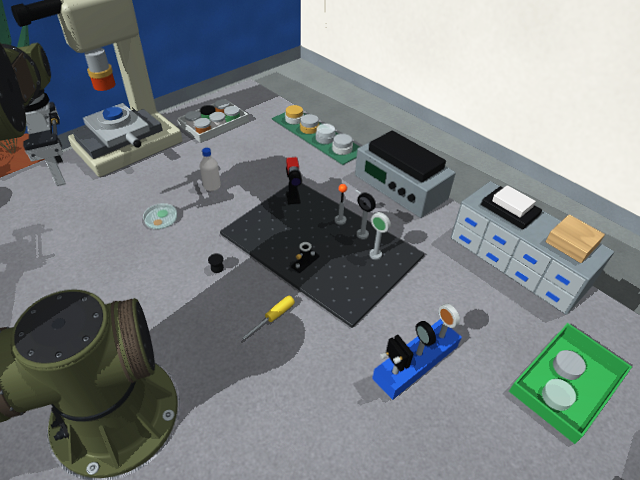

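Top picture: mirror in the near rack hole (450,267), holder (317,243), red camera (248,200), ball (297,182), iris (324,178), filter (350,187). Side: mirror at (398,352), holder (306,246). I enlarge the crops.

Run:
```python
from h import *
def c(f,x,y,w,h): 
    return cv2.resize(load(f)['im'][y:y+h,x:x+w,::-1],(400,300),interpolation=cv2.INTER_CUBIC)
a=np.vstack([np.hstack([c('top0',410,205,80,60+0),c('top0',222,160,160,120)]),np.hstack([c('side0',365,295,100,75+0),c('side0',270,145,160,120)])])
a[:300,:400]=c('top0',400,208,100,75)
cv2.imwrite('pics/mos.png',a)
print(dep('top0'[:3],'top0',[(450,267),(317,243),(297,182),(250,200),(450,240),(450,218)]).round())
print(dep('side','side0',[(398,352),(306,246),(343,188)]).round())
```

```text
[[ 463. -307.  132.]
 [ 549.   50.   65.]
 [ 707.  102.  137.]
 [ 658.  232.  139.]
 [ 538. -311.  132.]
 [ 601. -318.  124.]]
[[ 454. -314.  133.]
 [ 547.   49.   70.]
 [ 712.   95.  134.]]
```

View pics/mos.png

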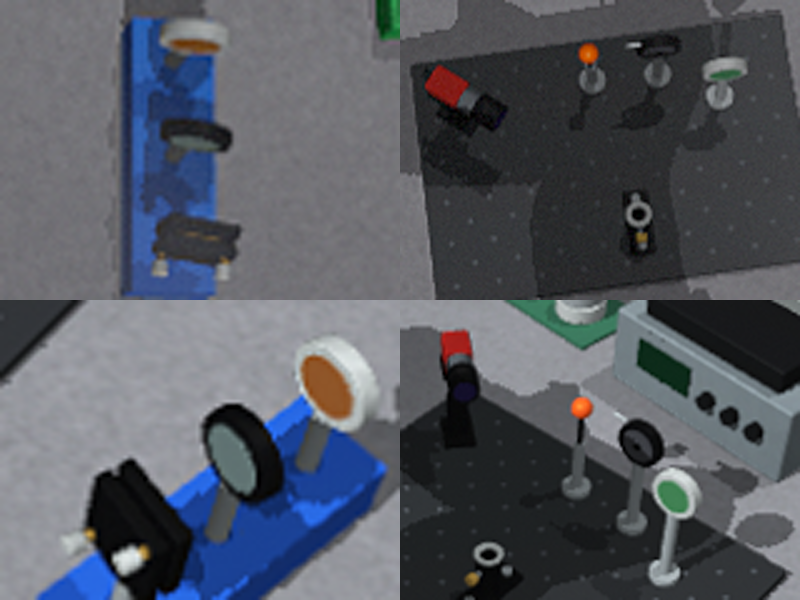

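Mount in the rack nearest the robot: screws towards the robot at mosaic (160,265),(222,270), so the glass faces +x. The ball is the place nearest the camera (40°). Moving the wrist over the rack.

>>> nudge_tcp:
  segments: [-29, -40, -10, 0, 0, -0.06, -58, -80, -20, 0, 0, -0.12, -87, -120, -30, 0, 0, -0.19, -116, -160, -40, 0, 0, -0.25, -145, -200, -50, 0, 0, -0.317]

```text
clock: 0.65
eef_pos: [246.2, 287.5, 255.2]
eef_rot: [-3.142, 0.0, -3.138]
wrist_force: [1.7, -0.3, 0.7]
finger_gap: 94.5
finger_force: 0.0
```

>>> nudge_tcp:
  segments: [-24, -43, 0, 0, 0, 0, -48, -86, 0, 0, 0, 0, -72, -129, 0, 0, 0, 0, -96, -172, 0, 0, 0, 0, -120, -215, 0, 0, 0, 0]

```text
clock: 1.15
eef_pos: [366.7, 72.3, 255.2]
eef_rot: [3.141, 0.001, -3.142]
wrist_force: [1.4, 1.1, 0.1]
finger_gap: 94.1
finger_force: 0.0
```

>>> nudge_tcp:
  segments: [-12, -47, 0, 0, 0, 0, -24, -94, 0, 0, 0, 0, -36, -141, 0, 0, 0, 0, -48, -188, 0, 0, 0, 0, -60, -235, 0, 0, 0, 0]

```text
clock: 1.65
eef_pos: [426.2, -162.8, 255.0]
eef_rot: [3.142, 0.0, 3.141]
wrist_force: [0.4, 1.0, 0.1]
finger_gap: 93.7
finger_force: 0.0
```

>>> nudge_tcp:
  segments: [-5, -45, 0, 0, 0, 0, -10, -90, 0, 0, 0, 0, -14, -130, 0, 0, 0, 0, -14, -147, 0, 0, 0, 0, -14, -147, 0, 0, 0, 0]

```text
clock: 2.15
eef_pos: [439.9, -308.9, 254.3]
eef_rot: [3.141, -0.001, 3.14]
wrist_force: [-0.1, 0.3, -0.2]
finger_gap: 94.0
finger_force: 0.0
```

Run:
```python
from h import *
im,d=snap('wrist','w1')
cv2.imwrite('pics/w1.png',im[:,:,::-1])
print(manip.read_state()['eef_pos'],proj('wrist','w1',[463,-310,135]))
```

```text
[ 440.07328924 -307.57295273  254.56027394] [[317.63656334 265.63158434]]
```

View pics/w1.png

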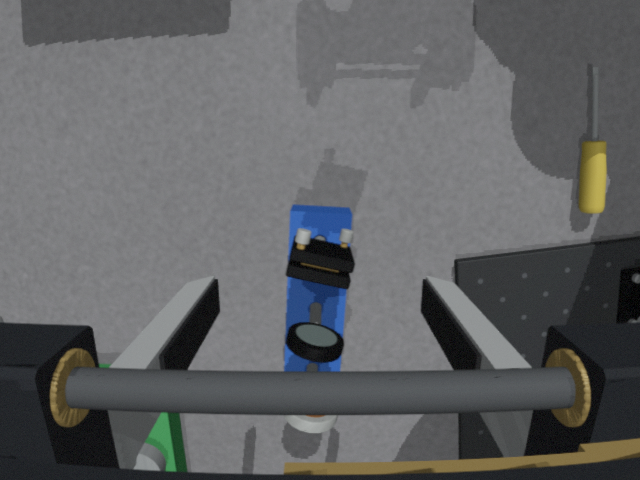

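Wrist view: mount at (320,262), screws at (303,236) and (346,236), fingers' clear of it; lens_a at (315,340). Taking a second view 60 mm to the side and enlarging both.

>>> nudge_tcp:
  segments: [20, -35, 0, 0, 0, 0, 40, -70, 0, 0, 0, 0, 40, -70, 0, 0, 0, 0, 40, -70, 0, 0, 0, 0]

```text
clock: 2.6
eef_pos: [400.5, -376.6, 255.3]
eef_rot: [3.141, 0.0, -3.142]
wrist_force: [0.3, 0.4, 0.5]
finger_gap: 94.0
finger_force: 0.0
```

Run:
```python
from h import *
snap('wrist','w2')
c=proj('wrist','w2',[463,-310,135])[0].astype(int);print(c)
def cr(f,x,y): return cv2.resize(load(f)['im'][y:y+100,x:x+80,::-1],(400,500),interpolation=cv2.INTER_CUBIC)
o=[(280,215),(c[0]-40,c[1]-50)];print(o)
cv2.imwrite('pics/c12.png',np.hstack([cr('w1',*o[0]),cr('w2',*o[1])]))
```

```text
[404 312]
[(280, 215), (np.int64(364), np.int64(262))]
```

View pics/c12.png

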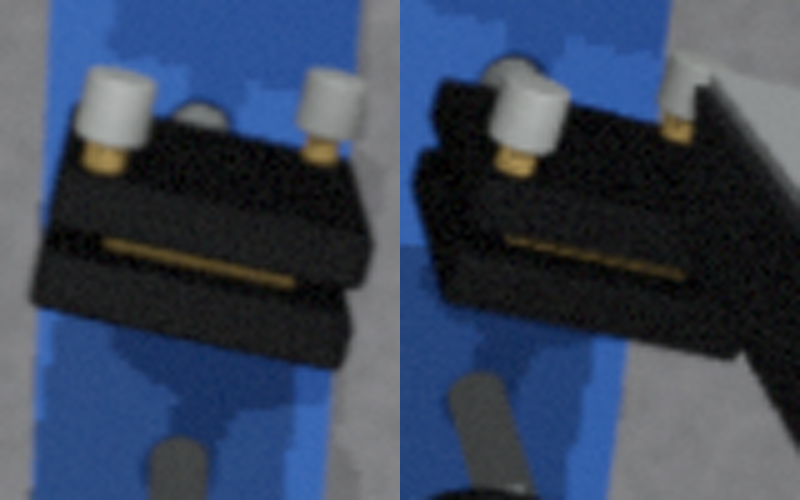

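Corners of the front plate's upper front edge: crop 1 (32,300) and (345,368); crop 2 (447,302) and (737,357). The ends of the brass strip: (103,241), (295,283) and (506,238), (687,276).

Run:
```python
from h import *
def w(a,b): return tri(('wrist','w1',(280+a[0]/5,215+a[1]/5)),('wrist','w2',(364+(b[0]-400)/5,262+b[1]/5)))
A=w((32,300),(447,302));B=w((345,368),(737,357));C=w((103,241),(506,238));D=w((295,283),(687,276))
for p in(A,B,C,D):print(p.round(1))
for P,Q in((A,B),(C,D)):
  e=(Q-P);print(np.hypot(e[0],e[1]),-np.arctan2(e[0],e[1]),(P+Q)/2)
# fixed z
for f,pts in(('w1',[(286.4,275),(349,288.6)]),('w2',[(373.4,322.4),(431.4,333.4)])):
  X=atz('wrist',f,pts,135.);e=X[1]-X[0];print(X.round(1),np.hypot(e[0],e[1]),-np.arctan2(e[0],e[1]),X.mean(0))
# depth: points of mount top
z=load('w1');d=z['d'];uv=[(u,v) for v in range(225,292) for u in range(280,360)]
P=dep('wrist','w1',uv);m=(P[:,2]>120)&(P[:,2]<145)
print(m.sum(),np.median(P[m],0),[np.percentile(P[m][:,k],[2,98]) for k in range(3)])
```

```text
[ 470.6 -333.8  135.3]
[ 483.  -285.8  131.1]
[ 464.2 -323.4  125.4]
[ 471.  -293.5  125.5]
49.647863413732374 -0.25279840209490817 [ 476.76943044 -309.8049397   133.1842425 ]
30.676024940977488 -0.22537940073776264 [ 467.58681962 -308.40948394  125.45848732]
[[ 470.4 -333.7  135. ]
 [ 481.5 -286.1  135. ]] 48.93657404558807 -0.22821032774689554 [ 475.94240115 -309.88930714  135.        ]
[[ 471.  -333.9  135. ]
 [ 481.  -287.   135. ]] 48.02407182488503 -0.2100761341427614 [ 475.98972494 -310.43478391  135.        ]
2364 [ 463.12360284 -311.31735567  134.02531423] [array([437.55702005, 478.52097559]), array([-332.36289778, -285.56415416]), array([122.13812807, 135.91099543])]
```

>>> nudge_tcp:
  segments: [-30, 32, 0, 0, 0, 0.1, -60, 64, 0, 0, 0, 0.2, -64, 70, 0, 0, 0, 0.23, -64, 70, 0, 0, 0, 0.23, -64, 70, 0, 0, 0, 0.23]
  jaw: 80

```text
clock: 3.15
eef_pos: [464.5, -306.8, 255.2]
eef_rot: [-3.141, 0.0, 2.914]
wrist_force: [-0.5, 0.5, 1.2]
finger_gap: 80.0
finger_force: 0.0
```

Run:
```python
from h import *
snap('wrist','w3')
s=manip.read_state();print(s['eef_pos'],s['eef_rot'])
im,d=snap('wrist','w3')
cv2.imwrite('pics/w3.png',np.hstack([cv2.resize(im[200:350,250:390,::-1],(420,450),interpolation=cv2.INTER_CUBIC)]))
```

```text
[ 464.19796666 -307.3899125   255.20743047] [-3.14146219e+00  1.38148581e-04  2.91328860e+00]
```

View pics/w3.png

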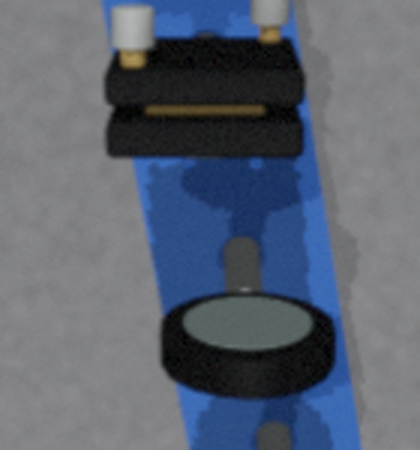

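The mount is now square to the image: front edge from (109,156) to (301,156) in the crop. I check its place, then descend.

Run:
```python
from h import *
X=atz('wrist','w3',[(250+109/3,252),(250+301/3,252)],135.);e=X[1]-X[0];print(X,X.mean(0),-np.arctan2(e[0],e[1]),np.hypot(e[0],e[1]))
z=load('w3');print((X.mean(0)-z['p'])@R.from_euler('xyz',z['r']).as_matrix())
```

```text
[[ 471.02644008 -334.25744279  135.        ]
 [ 481.88347607 -287.51294786  135.        ]] [ 476.45495807 -310.88519533  135.        ] -0.22821701770608893 47.988780329641806
[-12.71340895  -0.61482821 120.20926919]
```

>>> nudge_tcp:
  segments: [0, 0, 45, 0, 0, 0, 0, 0, 90, 0, 0, 0, 0, 0, 130, 0, 0, 0, 0, 0, 163, 0, 0, 0, 0, 0, 163, 0, 0, 0]

```text
clock: 3.75
eef_pos: [462.2, -306.8, 88.2]
eef_rot: [3.139, -0.006, 2.911]
wrist_force: [0.1, 1.0, -0.9]
finger_gap: 80.2
finger_force: 0.0
```

>>> nudge_tcp:
  segments: [0, 0, 0, 0, 0, 0, 0, 0, 0, 0, 0, 0, 0, 0, 0, 0, 0, 0, 0, 0, 0, 0, 0, 0, 0, 0, 0, 0, 0, 0]
  jaw: 40
  grip_force: 40

```text
clock: 4.25
eef_pos: [464.7, -308.0, 93.1]
eef_rot: [-3.141, 0.002, 2.912]
wrist_force: [-0.9, 0.6, 5.9]
finger_gap: 49.7
finger_force: 39.9
```

>>> nudge_tcp:
  segments: [0, 0, 0, 0, 0, 0, 0, 0, 0, 0, 0, 0, 0, 0, 0, 0, 0, 0, 0, 0, 0, 0, 0, 0]

```text
clock: 4.65
eef_pos: [464.8, -308.0, 93.1]
eef_rot: [-3.141, 0.002, 2.912]
wrist_force: [-0.5, 0.7, 7.0]
finger_gap: 49.6
finger_force: 39.9
```

>>> nudge_tcp:
  segments: [0, 0, -20, 0, 0, 0, 0, 0, -50, 0, 0, 0, 0, 0, -90, 0, 0, 0, 0, 0, -130, 0, 0, 0, 0, 0, -165, 0, 0, 0]

```text
clock: 5.15
eef_pos: [464.1, -307.5, 259.1]
eef_rot: [-3.141, 0.0, 2.912]
wrist_force: [-0.2, -1.0, -3.2]
finger_gap: 49.7
finger_force: 39.9
```

>>> nudge_tcp:
  segments: [0, 0, 0, 0, 0, 0, 0, 0, 0, 0, 0, 0]

```text
clock: 5.35
eef_pos: [464.2, -307.5, 256.6]
eef_rot: [3.142, -0.0, 2.912]
wrist_force: [-0.2, 0.2, -3.3]
finger_gap: 49.9
finger_force: 39.9
```

Run:
```python
from h import *
T=lambda u,v:('top','top0',(222+(u-400)/2.5,160+v/2.5)); S=lambda u,v:('side','side0',(270+(u-400)/2.5,145+(v-300)/2.5))
b=tri(T(588,53),S(582,408));h=tri(T(638,214),S(489,554));print('ball',b,'holder',h)
for z,p in((127,T(588,53)),(71,T(638,214)),(127,S(582,408)),(71,S(489,554))): print(p[0],atz(p[0],p[1],[p[2]],float(z)))
v=(b-h)[:2];print(np.hypot(*v),np.degrees(np.arctan2(v[1],v[0])))
c=atz('top','top0',[T(450,85)[2]],140.)[0];l=atz('top','top0',[T(493,117)[2]],127.+10)[0];print('cam',c,l)
for q in(c,l):
  v=(q-h)[:2];print(np.hypot(*v),np.degrees(np.arctan2(v[1],v[0])))
s=manip.read_state();print(s['eef_pos'],s['eef_rot'],s['joints'],s['finger_gap'])
```

```text
ball [714.68508458 100.70391191 127.42842544] holder [542.81314205  48.68734822  69.69882646]
top [[712.92717284 102.00051901 127.        ]]
top [[540.52338066  49.94310227  71.        ]]
side [[717.26352277 100.18133089 127.        ]]
side [[544.18920646  46.75330696  71.        ]]
179.57084263664598 16.83829301364348
cam [675.72598929 253.64676325 140.        ] [639.15526388 206.40813532 137.        ]
244.2830054903026 57.03724718072385
184.81788636762246 58.581757127637616
[ 464.21102988 -307.4967894   256.61052581] [ 3.14154052e+00 -9.11009659e-05  2.91186630e+00] [-6.50831139e-01  2.81588735e-01  1.42578441e+00  1.04329320e-05
  1.43432396e+00 -1.99190253e+00] 49.89114904665249
```

>>> nudge_tcp:
  segments: [-13, 48, 0, 0, 0, -0.14, -26, 96, 0, 0, 0, -0.28, -39, 144, 0, 0, 0, -0.42, -52, 192, 0, 0, 0, -0.56, -66, 240, 0, 0, 0, -0.7]

```text
clock: 5.85
eef_pos: [583.3, -86.9, 254.8]
eef_rot: [3.139, -0.003, -2.666]
wrist_force: [0.6, -0.8, -2.0]
finger_gap: 49.7
finger_force: 39.9
```

>>> nudge_tcp:
  segments: [-23, 16, 0, 0, 0, -0.08, -46, 31, 0, 0, 0, -0.173, -46, 31, 0, 0, 0, -0.173, -46, 31, 0, 0, 0, -0.173]

```text
clock: 6.25
eef_pos: [609.7, -40.3, 255.0]
eef_rot: [3.139, -0.003, -2.499]
wrist_force: [0.3, -0.5, -2.8]
finger_gap: 49.9
finger_force: 39.9
```

Run:
```python
from h import *
snap('wrist','w4');snap('side','s4')
print(manip.read_state()['eef_pos'],manip.read_state()['eef_rot'],proj('wrist','w4',[543,49,71]))
```

```text
[609.67974029 -41.32734459 256.04179362] [ 3.14060479e+00 -1.31396668e-03 -2.50035099e+00] [[443.04574082 219.42624473]]
```

View pics/w4.png

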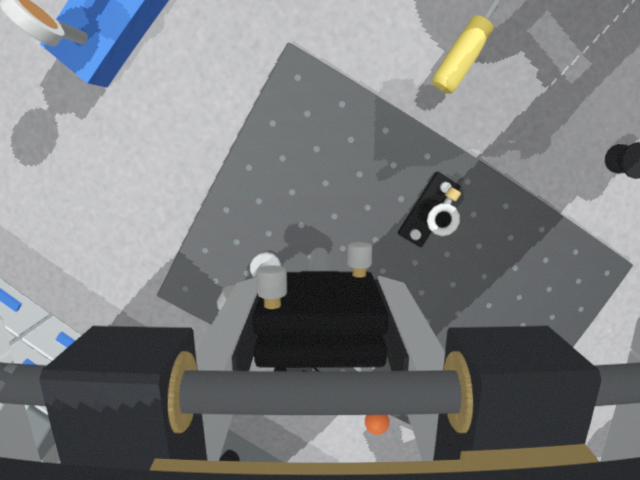

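Wrist view: holder mouth at (443,219) inside its bright ring, the held mount at (320,320) with screws at (271,283),(360,255), ball at (377,423).

Add to h.py:
```python
def ring(f,c,thr=150):
    g=cv2.cvtColor(load(f)['im'],cv2.COLOR_RGB2GRAY);x,y=map(int,c);w=g[y-22:y+23,x-22:x+23]
    n,l,s,ce=cv2.connectedComponentsWithStats((w>thr).astype(np.uint8));
    k=1+np.argmax(s[1:,4]);cs=cv2.findContours((l==k).astype(np.uint8),cv2.RETR_EXTERNAL,cv2.CHAIN_APPROX_NONE)[0]
    e=cv2.fitEllipse(max(cs,key=len));return np.array(e[0])+[x-22,y-22],e[1],s[k]
```

Run:
```python
from h import *
for thr in(130,160,190):
  e=ring('w4',(443,219),thr);print(e,atz('wrist','w4',[e[0]],71.))
# mount front edge in hand
z=load('w4');X=atz('wrist','w4',[(255,365),(387,365)],z['p'][2]+42.);print((X-z['p'])@R.from_euler('xyz',z['r']).as_matrix())
```

```text
(array([444.04058266, 217.27048302]), (29.568998336791992, 39.86361312866211), array([  6,   0,  33,  39, 666], dtype=int32)) [[540.95609059  48.43609191  71.        ]]
(array([443.92254066, 217.12524605]), (28.7854061126709, 39.10136032104492), array([  6,   0,  32,  39, 589], dtype=int32)) [[540.92052676  48.26291688  71.        ]]
(array([442.4943943 , 218.11075401]), (25.739748001098633, 30.285890579223633), array([  7,   3,  28,  34, 330], dtype=int32)) [[542.39070893  47.80887654  71.        ]]
[[-11.59237931 -23.74020734 -42.08066334]
 [-11.64748628  25.52229787 -41.9749537 ]]
```

>>> nudge_tcp:
  segments: [0, 45, 0, 0, 0, 0, 0, 85, 0, 0, 0, 0, 0, 85, 0, 0, 0, 0, 0, 85, 0, 0, 0, 0]

```text
clock: 6.75
eef_pos: [558.9, 27.0, 257.4]
eef_rot: [-3.141, 0.0, -2.499]
wrist_force: [1.3, -0.9, -1.9]
finger_gap: 49.9
finger_force: 39.9
```

Run:
```python
from h import *
snap('wrist','w5');snap('side','s5')
c=proj('wrist','w5',[543,49,71])[0];print(c)
e=ring('w5',c,160);a=ring('w4',(443,219),160);print(e,atz('wrist','w5',[e[0]],71.),tri(('wrist','w4',a[0]),('wrist','w5',e[0])))
a=load('w5')['im'][:,:,::-1][c[1].astype(int)-30:,:][:60,int(c[0])-40:int(c[0])+40];b=load('s5')['im'][:,:,::-1][100:280,240:400]
cv2.imwrite('pics/m5.png',np.hstack([cv2.resize(a,(400,300)),cv2.resize(b,(400,450))[:300]]) if 0 else cv2.resize(b,(533,600),interpolation=cv2.INTER_CUBIC))
s=manip.read_state();print(s['eef_pos'],s['eef_rot'])
```

```text
[349.9005536  218.44404031]
(array([351.47913551, 216.29434586]), (29.53070068359375, 40.82948303222656), array([  7,   0,  34,  39, 643], dtype=int32)) [[540.60092793  48.93150894  71.        ]] [540.86923618  49.42593822  67.89666864]
[559.46278706  26.38187996 256.94716051] [-3.14143192e+00 -1.15661596e-04 -2.50003209e+00]
```

Run:
```python
from h import *
def bore(f,c):
    g=cv2.cvtColor(load(f)['im'],cv2.COLOR_RGB2GRAY);x,y=map(int,c);w=g[y-14:y+15,x-14:x+15];w=cv2.resize(w,None,fx=4,fy=4,interpolation=cv2.INTER_CUBIC)
    n,l,s,ce=cv2.connectedComponentsWithStats((w<110).astype(np.uint8),connectivity=4);k=l[58,58]
    return (ce[k]-1.5)/4+[x-14,y-14],s[k]
a=bore('w4',(443,219));b=bore('w5',(350,218));print(a,b)
print(atz('wrist','w4',[a[0]],71.),atz('wrist','w5',[b[0]],71.),tri(('wrist','w4',a[0]),('wrist','w5',b[0])))
p=lambda f,x,y:cv2.resize(load(f)['im'][y-25:y+25,x-25:x+25,::-1],(300,300),interpolation=cv2.INTER_CUBIC)
z=load('s5');q=proj('side','s5',[z['p'][0],z['p'][1],170])[0].astype(int)
cv2.imwrite('pics/m5.png',np.hstack([np.vstack([p('w4',443,219),p('w5',350,218)]),cv2.resize(z['im'][q[1]-80:q[1]+70,q[0]-62:q[0]+63,::-1],(500,600),interpolation=cv2.INTER_CUBIC)]));print(q)
```

```text
(array([442.97759227, 219.0850908 ]), array([  25,   25,   66,   67, 3414], dtype=int32)) (array([350.47112507, 218.12395272]), array([  27,   26,   65,   66, 3342], dtype=int32))
[[542.80033129  48.74562981  71.        ]] [[542.46169893  49.23076461  71.        ]] [542.73361268  49.66818933  68.46069645]
[316 217]
```

View pics/m5.png

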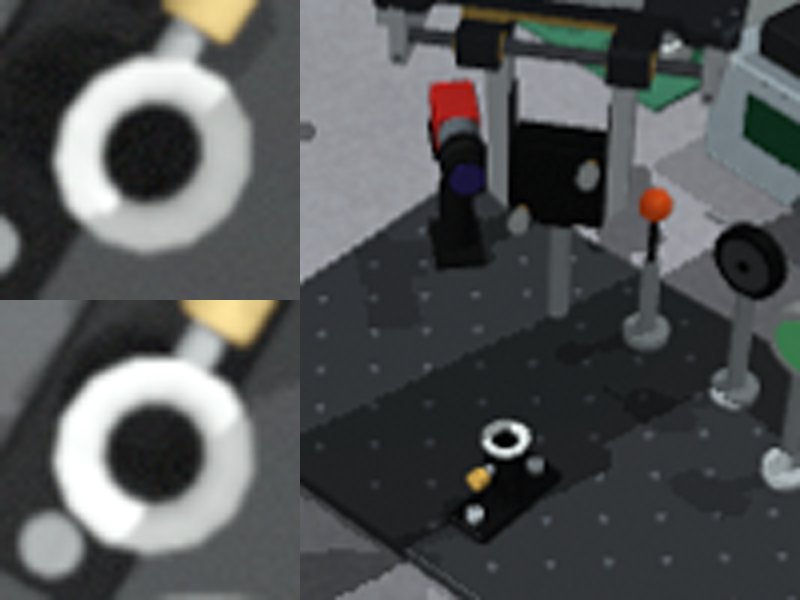

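Bore centres at (443.0,219.1) and (350.5,218.1) in the wrist views give (542.6, 49.0), agreeing with top/side. In the side crop the foot is at (558,312), mouth (506,439). Moving over the holder, down to about 20 mm above.

>>> nudge_tcp:
  segments: [3, 28, 0, 0, 0, 0, 3, 28, 30, 0, 0, 0, 3, 28, 60, 0, 0, 0, 3, 28, 84, 0, 0, 0, 3, 28, 84, 0, 0, 0]

```text
clock: 7.35
eef_pos: [539.0, 47.1, 169.8]
eef_rot: [3.138, -0.005, -2.5]
wrist_force: [0.7, -0.3, -2.0]
finger_gap: 50.4
finger_force: 39.9
```

>>> nudge_tcp:
  segments: [0, 0, 0, 0, 0, 0, 0, 0, 0, 0, 0, 0]

```text
clock: 7.55
eef_pos: [540.9, 47.7, 174.5]
eef_rot: [-3.14, 0.002, -2.499]
wrist_force: [-0.4, -0.7, -2.2]
finger_gap: 49.6
finger_force: 39.9
```

Run:
```python
from h import *
snap('side','s6');s=manip.read_state();print(s['eef_pos'],s['eef_rot'])
n=-R.from_euler('xyz',s['eef_rot']).as_matrix()[:,0];ft=s['eef_pos']+3.1*n;ft[2]-=83
q=proj('side','s6',[ft,[542.7,49,71]]);print(ft,q)
x,y=q[1].astype(int)-[25,35];print(x,y)
im=load('s6')['im'][y:y+60,x:x+50,::-1];cv2.imwrite('pics/s6c.png',cv2.resize(im,(500,600),interpolation=cv2.INTER_CUBIC))
```

```text
[540.80062025  47.81714623 174.50049475] [-3.14031030e+00  1.80100951e-03 -2.49894605e+00]
[543.2822047   49.67502336  91.50607788] [[304.56650801 240.12535633]
 [304.5216974  246.38495386]]
279 211
```

View pics/s6c.png

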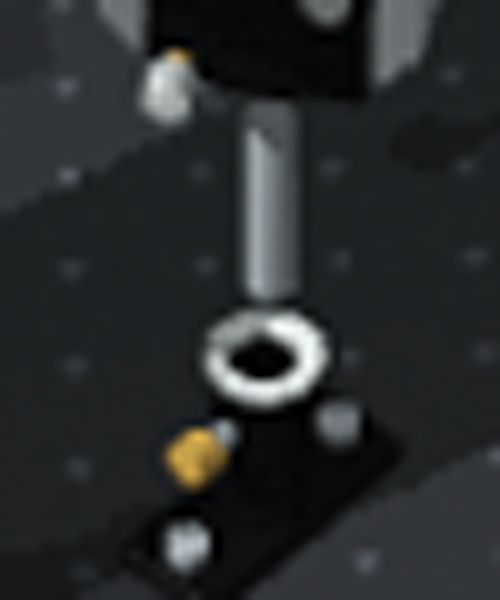

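Post bottom at (270,300) against ring centre (266,356): about half a millimetre off. Correct it and go in.

>>> nudge_tcp:
  segments: [0.5, 0.4, 8, 0, 0, 0, 0.5, 0.4, 16, 0, 0, 0, 0.5, 0.4, 22, 0, 0, 0, 0.5, 0.4, 26, 0, 0, 0, 0.5, 0.4, 30, 0, 0, 0]

```text
clock: 8.1
eef_pos: [539.3, 47.9, 142.6]
eef_rot: [3.142, -0.001, -2.498]
wrist_force: [-1.4, -2.0, -0.3]
finger_gap: 49.6
finger_force: 39.9
```

>>> nudge_tcp:
  segments: [0, 0, 0, 0, 0, 0, 0, 0, 0, 0, 0, 0]

```text
clock: 8.3
eef_pos: [539.2, 48.0, 142.8]
eef_rot: [3.141, -0.001, -2.498]
wrist_force: [-1.0, -3.0, -4.4]
finger_gap: 49.6
finger_force: 39.9
```

>>> nudge_tcp:
  segments: [0, 0, 6, 0, 0, 0, 0, 0, 12, 0, 0, 0, 0, 0, 18, 0, 0, 0, 0, 0, 22, 0, 0, 0, 0, 0, 26, 0, 0, 0]

```text
clock: 8.8
eef_pos: [539.4, 48.0, 116.7]
eef_rot: [-3.141, -0.0, -2.498]
wrist_force: [-3.4, -4.7, -0.6]
finger_gap: 50.1
finger_force: 39.9
```

>>> nudge_tcp:
  segments: [0, 0, 0, 0, 0, 0, 0, 0, 0, 0, 0, 0]

```text
clock: 9.0
eef_pos: [539.3, 48.0, 116.5]
eef_rot: [3.141, -0.001, -2.498]
wrist_force: [-0.3, -4.0, -5.0]
finger_gap: 49.8
finger_force: 39.9
```

>>> nudge_tcp:
  segments: [0, 0, 2, 0, 0, 0, 0, 0, 4, 0, 0, 0, 0, 0, 5, 0, 0, 0, 0, 0, 5, 0, 0, 0]

```text
clock: 9.4
eef_pos: [539.4, 48.0, 112.1]
eef_rot: [-3.141, -0.0, -2.498]
wrist_force: [-2.0, -5.2, -2.1]
finger_gap: 49.6
finger_force: 39.9
```

>>> nudge_tcp:
  segments: [0, 0, 1, 0, 0, 0, 0, 0, 1, 0, 0, 0, 0, 0, 2, 0, 0, 0, 0, 0, 2, 0, 0, 0]

```text
clock: 9.8
eef_pos: [539.4, 47.9, 110.2]
eef_rot: [-3.141, -0.0, -2.498]
wrist_force: [-1.4, -6.5, -1.0]
finger_gap: 50.1
finger_force: 39.9
```

>>> nudge_tcp:
  segments: [0, 0, 1, 0, 0, 0, 0, 0, 1, 0, 0, 0]

```text
clock: 10.0
eef_pos: [539.7, 48.0, 109.9]
eef_rot: [-3.141, 0.001, -2.498]
wrist_force: [-3.0, -5.8, 5.6]
finger_gap: 50.0
finger_force: 40.0
```

>>> nudge_tcp:
  segments: [0.3, -0.4, 0.5, 0, 0, 0, 0.3, -0.4, 1, 0, 0, 0, 0.3, -0.4, 1, 0, 0, 0, 0.3, -0.4, 1, 0, 0, 0]

```text
clock: 10.4
eef_pos: [539.9, 47.9, 109.8]
eef_rot: [-3.141, 0.002, -2.498]
wrist_force: [-6.5, -2.8, 15.0]
finger_gap: 50.0
finger_force: 40.0
```

Run:
```python
from h import *
for n in('top','side','wrist'): snap(n,n[0]+'9')
s=manip.read_state();print(s['eef_pos'],s['eef_rot'],s['wrist_force'])
a=load('s9')['im'][120:270,250:400,::-1]
cv2.imwrite('pics/s9c.png',cv2.resize(a,(600,600),interpolation=cv2.INTER_CUBIC))
```

```text
[539.84229652  47.85974066 109.7471226 ] [-3.14088888e+00  1.59502349e-03 -2.49830445e+00] [-6.14595133 -3.35516859 15.13392569]
```

View pics/s9c.png

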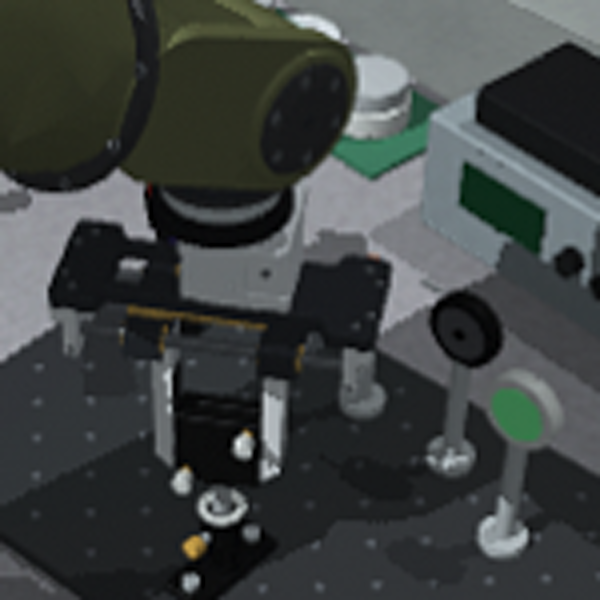

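The post is down on the floor (TCP at 110 as reckoned, 15 N push), and the stands are clear. Mirror yaw is 0.643 rad; the bisector measures 0.64 (ball 16.7°, camera 57°). Quick check of the ball from the wrist view, then hand in.

Run:
```python
from h import *
b=atz('wrist','w4',[(377,422)],127.)[0];v=b[:2]-[542.5,49.3];print(b,np.hypot(*v),np.degrees(np.arctan2(v[1],v[0]))+20)
s=manip.read_state();print(s['finger_force'],s['qd'].round(3),np.degrees(s['eef_rot'][2]+np.pi))
if abs(np.arctan2(v[1],v[0])+np.radians(20)-s['eef_rot'][2]-np.pi)<0.03: print(manip.sign_off())
```

```text
[715.34996016 102.22452869 127.        ] 180.7708894236021 37.023942900935026
39.97827887535095 [ 0.     0.     0.001 -0.001 -0.    -0.001] 36.85769927569983
the job is handed in; nothing more can be done
None
```

The job is handed in: by my measurements the post is home in the holder and the mirror stands at 36.9° (bisector measured at 37.0°), still gripped with 40 N and at rest; no verdict came back.

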